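# Centre a tippy plunger on the roundness tester and swing the indicator in

## Task

On the small turntable of the roundness tester a top-heavy plunger stands off centre. Nudge it across with gentle fingertip pushes, never gripping, lifting or toppling it, until it stands still and upright with its foot wholly inside the smallest ring, in the middle of the turntable, and let go of it. Then push the indicator arm round with a fingertip until it is home against its stop, without its stylus or your hand striking the plunger, and leave the gauges, bin and dish round about where they are.

Things in the scene. Friction and masses are not known exactly. Their poses are not given: they have to be found in the camera images.
- plunger: Loose steel plunger, round, 58 mm tall, about 0.2 kg, top-heavy: foot 28 mm in diameter, 8 mm high; thin neck; head 26 mm in diameter from 26 mm up. Origin at the centre of its underside, z up. Pushed slowly at the foot by an upright finger it slides and stops with it; pushed at the head alone, fast, or over 10 N it tips or fails. Push with the gripper's slim side: broad knuckles above would hit the head.
- table_centre (a point): Centre of the turntable's top face, z up. The turntable is a locked metal disc 90 mm in diameter, its top 62 mm above the bench, with three dark rings of 76, 56 and 35 mm inside diameter; the plunger starts on it 15 to 25 mm off this centre, in any direction, and its foot must come inside the smallest ring. Below it a white flange, 120 mm in diameter, top 36 mm above the bench.
- tester: The fixed roundness tester. Origin under the centre of its dark granite base (170 x 300 mm, top 30 mm above the bench), x to its back, y to its left along the long side, z up. Turntable axis at (0, -0.065), white post of the indicator arm at (0, 0.085), 13 mm thick steel stop post at (0.0155, 0.040). Its highest point, the arm's hub, is 116 mm above the bench.
- indicator_arm (a joint): Angle (rad) of the arm that swings level about the white post. 0 = home on its stop, pointing along the tester's -y at the turntable's axis; positive = swung out to the tester's front (-x at pi/2). It starts 0.7 to 1.1 out, stays where it is left, and moves under a push of about 1 N on its bar. Home, the stylus is 5 mm off a well centred plunger.
- bar_middle (a point): Point in the middle of the arm's aluminium bar, 55 mm out from the post's axis, 99 mm above the bench; a good place to push on the bar's front side. The bar is 12 mm wide, 12 mm high (93 to 105 mm above the bench) and free from 18 to 78 mm out from the post's axis. The point's x axis points the way the bar moves as it goes home, its y axis along the bar back to the post.
- stylus_tip (a point): Tip of the thin stylus at the arm's end, 132 mm out from the post's axis, 99 mm above the bench. Behind it on the arm is the indicator, with a 30 mm dial face up, 80 to 110 mm out. Home, the tip is 18 mm from the turntable's axis.
- setting_master: Loose steel setting master, stepped round block 30 mm in diameter, 43 mm tall, standing on the granite base behind the bar; origin at the centre of its underside. To be left alone.
- ring_gauge_2: Loose small ring gauge, 34 mm in diameter, 12 mm thick, lying on the front right corner of the granite base; origin at the centre of its underside. To be left alone.
- ring_gauge_1: Loose larger ring gauge, 46 mm in diameter, 14 mm thick, lying on the bench at the right; origin at the centre of its underside. To be left alone.
- parts_bin_1: Loose small blue parts bin, 68 x 96 x 47 mm, on the bench at the far right; origin at the centre of its underside. To be left alone.
- sample_dish: Loose glass sample dish with caps, 64 mm in diameter, 15 mm high, on the bench at the right; origin at the centre of its underside. To be left alone.

How it is judged:
By the outcome, as a careful person would: the job done as asked, in the order asked, and still so for the second after the job is handed in, with the robot touching nothing.
It also fails if it takes over 64 s, if anything falls off the work surface, if the arm or the gripper's body presses on something with over 40 N, if the wrist force passes 120 N, or if a joint passes its speed limit or range.

## Robot

A 6-joint arm with a two-finger parallel gripper is mounted at the origin on a cart in front of the work surface, level with it; the furniture and walls round the work are solid. World frame = base frame: x ahead of the robot, y to its left, z up, the work surface at z = 0. Lengths are in m, angles in degrees, forces in N, time in s.
With the tool pointing down it reaches from about 0.3 to 0.75 m from the base axis. Payload 8.5 kg.
Tool frame: the origin (TCP) lies midway between the tips of the shut fingers; the grasp point (between the pads) lies env.tcp_to_grasp behind it (env.tcp_to_grasp is the distance from the TCP to the grasp point, in m); z points along the fingers, y is the direction in which the jaws open and shut (so a half turn about z gives the same grasp; the last joint's range is limited). The gripper opens to 85 mm and grips with 20 to 120 N. Pads are 22 mm wide; open, the fingers measure 114 mm over their backs; the gripper's body (76 mm by 85 mm) begins 54 mm behind the grasp point. The pads swing forward as they close: fully open they stand 13 mm farther back than shut.
Start: joints at [55.388, 21.807, 74.336, -0, 83.858, -12.336], TCP at [0.208, 0.509, 0.231] pointing down, gripper open.
Joint ranges: [-178.18, 178.18], [-50.72, 133.34], [12.68, 142.11], [-81.47, 261.47], [9.98, 163.14], [-165.26, 165.26]. Speed limits (degrees/s): [136.94, 136.94, 180, 180, 180, 180].

## Interface

Orientations are given as a 3x3 rotation matrix whose columns are the frame's x, y, z axes.
In Python, from rig import readout, imaging, job, env gives the robot as it stands.
- The arm moves only by the tool move_arm, never from a script. Its argument "motion" is a list of rows, each a list of 3 entries, a list of its own where there are three numbers: the shift along the tool's x, y, z normalised to -1 to 1, where 1 is 0.02 m, then the turn, a rotation vector about the tool's x, y, z normalised to -1 to 1, where 1 is 120 degrees, then the gripper command: -1 is shut, 1 is fully open, values between are in proportion. In form: [[[tx, ty, tz], [rx, ry, rz], claw], ...]. A call has 1 to 12 rows; each row shifts and turns the pose as measured when the row begins, along the tool's axes as they then stand; what a row does not reach is not made up. A row lasts 1/12 s, in which the tool goes at most 41.7 mm and 7.16 degrees, less where a joint would pass 70% of its speed; a pose out of reach is approached as far as the arm can. A call with a number of a shift or a turn outside -1 to 1 is refused whole. A call with a gripper value outside its range is refused whole. The fingers move at their own pace and stop on an object; "squeeze" is the grip in N (left out, the last holds). Time passes only in rows, so rows that do not move let the fingers close. It gives the time, the measured TCP pose, the force and the opening at its end, in the units of the state.
- readout.observe(): the state, without advancing time (a new reading comes with each control period).
- imaging.get_image(name): name is "side" or "top"; returns a dict with "img" (384x512x3 uint8, blue, green, red), "fov_y" (degrees; the focal length in pixels is half the picture's height over the tangent of half this angle, whatever the lens; pixels are square), "cx", "cy" (the principal point, pixels), "k1" (the pictures are not rectified: a ray, as slopes to the right and down, at radius r is drawn at 1 + k1 r^2 times it, then the intrinsics apply), "eye" and "orientation" of the camera in the world. Camera axes: x right, y up, looking along -z (the intrinsics and any distortion apply to the point x, -y, -z); pixel columns grow to the right and rows downward; lengths in m; the calibration is good to about 2 mm. A picture is of the moment at which its call begins. There is no depth.
- job.close_job(): hands the job in, once; it reports no verdict.
The state is a dict: "time_s": time; "q": joint angles; "qvel": joint speeds; "joint_efforts": joint torques, N m; "position": TCP position; "tool_rot": TCP orientation; "ft_force": force on the tool from outside, world axes, zero at the start; "wrist_torque": the same for the moment, N m; "grip_width": finger opening in m.
Only numpy, scipy, OpenCV 4.12 (cv2) and the standard library are available. Lean on these libraries where they do the work, as an engineer would, in place of code of your own. Each camera call takes 0.05 s, during which the arm holds its last target.

## Working session

There is one attempt and no reset: what is moved stays moved. The work goes in short steps, Python scripts to look and compute and a tool call to move; the robot and the scene stay as the last step left them, time stands still between calls to the robot, and variables do not carry over. Pictures are saved under pics/ and viewed, and the job is handed in when it is done.

Besides the shell and the picture viewer there is one more tool, called by a JSON object that holds its "op" and its "data", one argument or row to a line. move_arm: Moves the arm, as the interface text tells. Its arguments: {"type":"object","properties":{"motion":{"type":"array","items":{"type":"array"}},"squeeze":{"type":"number"}},"required":["motion"]}

```bash
ls; mkdir -p pics; cat > h.py <<'E'
import numpy as np,cv2
from rig import readout,imaging,job,env
def snap(name,fn):
    d=imaging.get_image(name); cv2.imwrite('pics/'+fn+'.png',d['img']); 
    np.save('pics/'+fn+'.npy',np.array([{k:d[k] for k in d}],dtype=object),allow_pickle=True); return d
def load(fn): return np.load('pics/'+fn+'.npy',allow_pickle=True)[0]
def proj(d,P):
    P=np.atleast_2d(P); R=np.array(d['orientation']); c=(P-np.array(d['eye']))@R
    s=np.stack([c[:,0]/-c[:,2],-c[:,1]/-c[:,2]],1); r2=(s**2).sum(1,keepdims=True)
    f=d['img'].shape[0]/2/np.tan(np.radians(d['fov_y'])/2)
    return s*(1+d['k1']*r2)*f+[d['cx'],d['cy']]
def ray(d,px):
    f=d['img'].shape[0]/2/np.tan(np.radians(d['fov_y'])/2)
    p=(np.array(px,float)-[d['cx'],d['cy']])/f; s=p.copy()
    for _ in range(30): s=p/(1+d['k1']*(s**2).sum())
    R=np.array(d['orientation']); v=R@np.array([s[0],-s[1],-1]); return np.array(d['eye']),v
def atz(d,px,z):
    e,v=ray(d,px); return e+v*(z-e[2])/v[2]
E
python3 - <<'E'
from h import *
for n in('side','top'):
    d=snap(n,n+'0'); print(n,{k:d[k] for k in d if k!='img'})
s=readout.observe(); print(s); print(env.tcp_to_grasp)
E
```

```text
pics
side {'fov_y': 52.706972899975014, 'cx': 260.31949198724647, 'cy': 190.62044313578102, 'k1': -0.0057940735850364284, 'eye': array([0.22118205, 1.14117374, 0.58167338]), 'orientation': array([[-0.96799592,  0.08709412, -0.23536888],
       [-0.25080893, -0.36888652,  0.89499588],
       [-0.00887553,  0.92538497,  0.37892463]])}
top {'fov_y': 51.56464480363587, 'cx': 257.6695161859512, 'cy': 196.30104523441696, 'k1': 0.03398649293777447, 'eye': array([ 0.40367195, -0.01687729,  1.37290411]), 'orientation': array([[-0.01614547,  0.99547018, -0.09369331],
       [-0.99983202, -0.01688679, -0.00712478],
       [-0.00867469,  0.09356254,  0.99557561]])}
{'time_s': 0.1, 'q': array([ 5.53878175e+01,  2.18367742e+01,  7.43788373e+01,  5.97478040e-05,
        8.38560817e+01, -1.23368819e+01]), 'qvel': array([-0.02531145, -0.10576617, -0.21112219,  0.00808379, -0.02493861,
        0.02567395]), 'joint_efforts': array([ 4.89136350e-03, -4.49217832e+01, -2.31659245e+01, -9.02639363e-05,
        3.60495898e-03, -3.42074077e-05]), 'position': array([0.20834735, 0.50873917, 0.2307861 ]), 'tool_rot': array([[-9.25373072e-01,  3.79056949e-01, -7.11605575e-04],
       [ 3.79057522e-01,  9.25372539e-01, -1.02923661e-03],
       [ 2.68360970e-04, -1.22216729e-03, -9.99999217e-01]]), 'ft_force': array([-0.09322641, -0.32471276,  0.33146403]), 'wrist_torque': array([-0.04241278,  0.03557559,  0.01603137]), 'grip_width': 0.08527667329692634}
0.0187
```

View pics/side0.png

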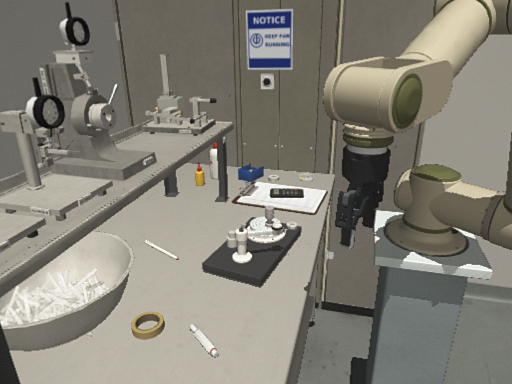

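View pics/top0.png

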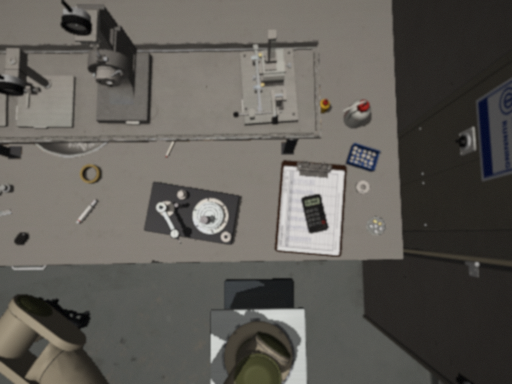

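```bash
python3 - <<'E'
from h import *
t=load('top0');s=load('side0')
cv2.imwrite('pics/top0c.png',cv2.resize(t['img'][175:250,140:247],None,fx=7,fy=7,interpolation=cv2.INTER_CUBIC))
cv2.imwrite('pics/side0c.png',cv2.resize(s['img'][195:285,200:310],None,fx=6,fy=6,interpolation=cv2.INTER_CUBIC))
E
```

```text
(no output)
```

View pics/top0c.png

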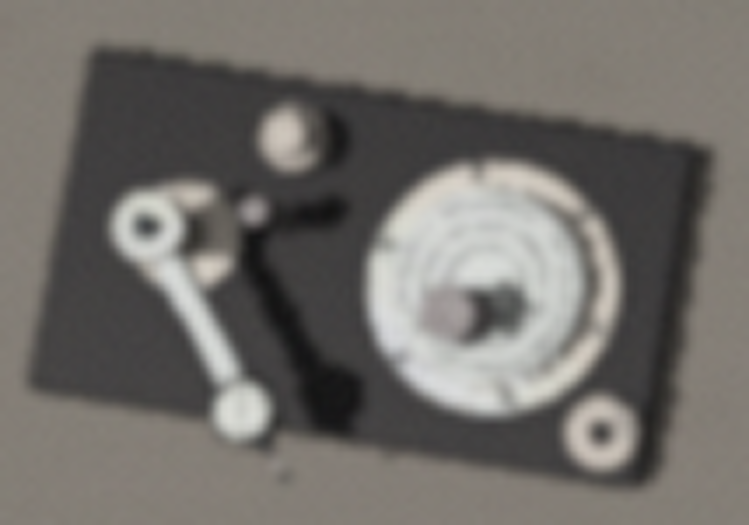

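View pics/side0c.png

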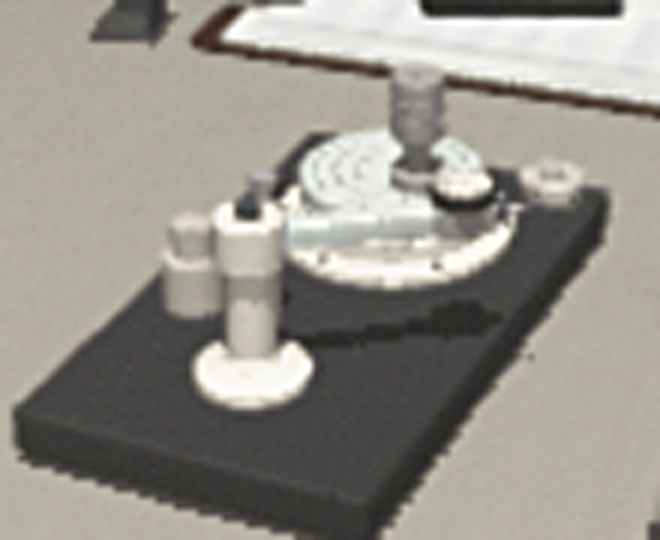

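```bash
cat >> h.py <<'E'
def fc(u,v,k,ox,oy): return ((u+.5)/k-.5+ox,(v+.5)/k-.5+oy)
def T(pose,p):
    x,y,th=pose; c,s=np.cos(th),np.sin(th); p=np.atleast_2d(np.array(p,float))
    return np.c_[x+c*p[:,0]-s*p[:,1], y+s*p[:,0]+c*p[:,1], p[:,2]]
def circ(cx,cy,r,z,n=72):
    a=np.linspace(0,2*np.pi,n); return np.c_[cx+r*np.cos(a),cy+r*np.sin(a),0*a+z]
def overlay(d,curves,fn,ox,oy,w,h,k):
    im=cv2.resize(d['img'][oy:oy+h,ox:ox+w],None,fx=k,fy=k,interpolation=cv2.INTER_CUBIC)
    for P,c in curves:
        q=proj(d,P); q=((q-[ox,oy]+.5)*k-.5)
        cv2.polylines(im,[np.round(q*8).astype(np.int32)],False,c,1,cv2.LINE_AA,3)
    cv2.imwrite('pics/'+fn+'.png',im)
def model(pose):
    B=[[.085,.15],[.085,-.15],[-.085,-.15],[-.085,.15],[.085,.15]]
    cs=[(T(pose,[b+[z] for b in B]),(0,255,0)) for z in(.03,0)]
    cs+=[(T(pose,circ(0,-.065,r,z)),c) for r,z,c in((.06,.036,(255,0,0)),(.045,.062,(0,0,255)),(.0175,.062,(0,0,255)))]
    return cs
E
python3 - <<'E'
from h import *
from scipy.optimize import least_squares
t=load('top0');s=load('side0')
tp=[fc(*p,7,140,175) for p in((95,47),(710,150),(640,487),(30,385))]
for p in tp: print(atz(t,p,.03))
# top: circle centre
tc=fc(493,287,7,140,175); print('flange',atz(t,tc,.036))
sp=[fc(*p,6,200,195) for p in((605,190),(378,505),(18,410))] # FR, FL, BL top
obj=np.array([[.085,.15,.03],[.085,-.15,.03],[-.085,-.15,.03],[-.085,.15,.03]])
for w in((1,0),(0,1),(1,1)):
    def f(p):
        a=(proj(t,T(p,obj))-tp).ravel(); b=(proj(s,T(p,obj[[2,3,0]]))-sp).ravel()
        return np.r_[a*w[0],b*w[1]]
    r=least_squares(f,[.4,.1,-.1],x_scale=[.1,.1,.1]); print(w,r.x,np.round(r.fun,1))
p=r.x
overlay(t,model(p),'t1',140,175,107,75,7); overlay(s,model(p),'s1',200,195,110,90,6)
print(T(p,[[0,-.065,.062],[0,.085,.099]]))
E
```

```text
[0.58743982 0.34780955 0.03      ]
[0.53203846 0.04930031 0.03      ]
[0.37035678 0.08481306 0.03      ]
[0.42410434 0.3775247  0.03      ]
flange [0.46709303 0.15411537 0.036     ]
(1, 0) [ 0.47853966  0.21486936 -0.18610324] [ 0.4 -0.7 -0.7 -0.7  0.5  0.9 -0.1  0.4  0.  -0.  -0.  -0.  -0.  -0. ]
(0, 1) [ 0.47848572  0.21831948 -0.15556791] [-0.   0.  -0.  -0.   0.  -0.  -0.   0.   0.5 -0.8  0.1 -0.3 -0.5  0.6]
(1, 1) [ 0.47811598  0.2156808  -0.17384024] [-0.3 -0.1 -1.2 -1.1  0.7  0.6 -0.2  1.1  1.5 -0.7 -0.8 -0.8 -0.6 -0.5]
[[0.46687319 0.15166049 0.062     ]
 [0.49281809 0.29939966 0.099     ]]
```

View pics/t1.png

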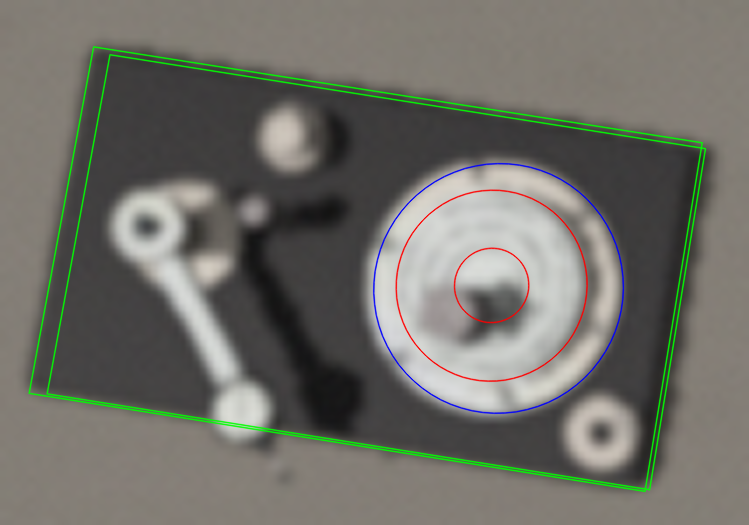

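View pics/s1.png

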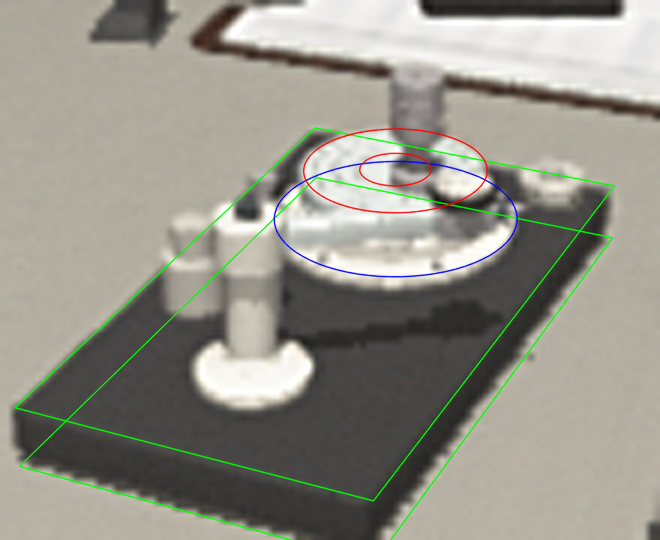

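```bash
python3 - <<'E'
from h import *
from scipy.optimize import least_squares
t=load('top0');s=load('side0')
p=[.4781,.2157,-.174]
def pl(x,y):
    z0=.062
    return [(circ(x,y,r,z0+z),c) for r,z,c in((.014,0,(0,255,255)),(.014,.008,(0,255,255)),(.013,.026,(255,0,255)),(.013,.058,(255,0,255)))]
h=fc(447,314,7,140,175); print('head top', atz(t,h,.118))
hs=fc(417,72,6,200,195); print('head side',atz(s,hs,.12))
C=T(p,[[0,-.065,.062]])[0]
q=atz(t,h,.118)
post=T(p,[[0,.085,.116]])[0]
cs=model(p)+pl(q[0],q[1])+[(circ(post[0],post[1],.0155,.116),(0,255,0))]
overlay(t,cs,'t2',140,175,107,75,7); overlay(s,cs,'s2',200,195,110,90,6)
E
```

```text
head top [0.45138748 0.16441462 0.118     ]
head side [0.45342738 0.16140184 0.12      ]
```

View pics/t2.png

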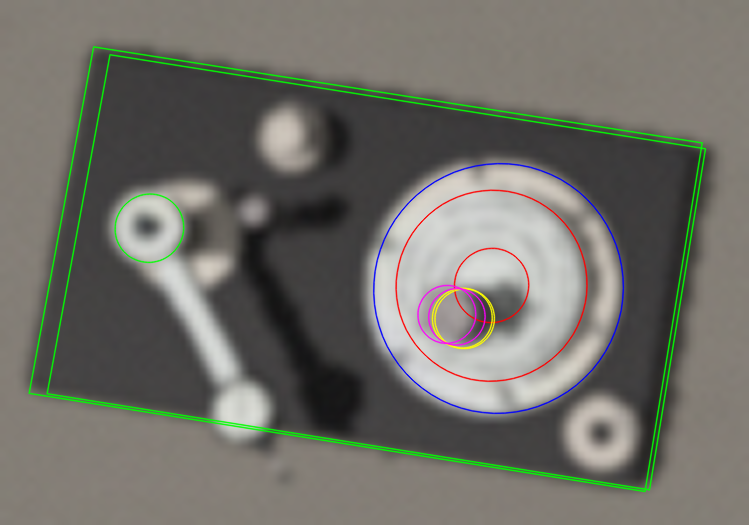

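View pics/s2.png

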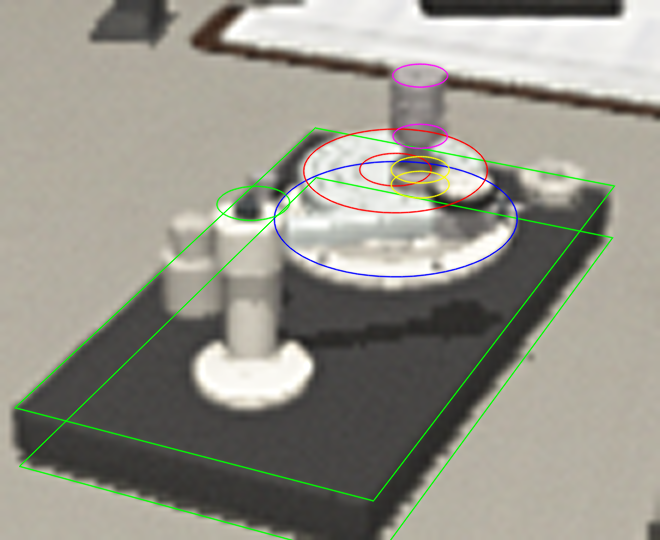

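```bash
python3 - <<'E'
from h import *
t=load('top0')
p=[.4781,.2157,-.174]
post=T(p,[[0,.085,.116]])[0]; print('post model',post,'seen',atz(t,fc(148,228,7,140,175),.116))
for n,c,z in(('dial',(242,410),.11),('tip',(285,472),.099),('barfar',(232,375),.105),('ring2',(600,434),.042),('master',(290,138),.073)):
    w=atz(t,fc(*c,7,140,175),z); v=w[:2]-post[:2]; c_,s_=np.cos(p[2]),np.sin(p[2]); l=np.array([c_*v[0]+s_*v[1],-s_*v[0]+c_*v[1]])
    print(n,w,np.hypot(*v),np.arctan2(-l[0],-l[1]))
s=readout.observe(); R=s['tool_rot']
tg=np.array([.424,.184,.20]); print('delta tool mm',R.T@(tg-s['position'])*1e3)
E
```

```text
post model [0.49281548 0.29941651 0.116     ] seen [0.49267172 0.29983077 0.116     ]
dial [0.40994217 0.25829685 0.11      ] 0.09251385194418271 0.9362134395196039
tip [0.38158176 0.24101304 0.099     ] 0.12563401633614588 0.9133087002194151
barfar [0.42587528 0.26399898 0.105     ] 0.07573237783394296 0.9101467869965753
ring2 [0.39600134 0.1027124  0.042     ] 0.2192384226763278 0.28337336307871763
master [0.53693552 0.2443658  0.073     ] 0.07054897743718329 -0.8496205195861496
delta tool mm [-322.6622427  -218.72244922   30.96685403]
```

{"op": "move_arm", "data": {
  "motion": [
    [[-1, -0.68, 0], [0, 0, 0], -1],
    [[-1, -0.68, 0], [0, 0, 0], -1],
    [[-1, -0.68, 0], [0, 0, 0], -1],
    [[-1, -0.68, 0], [0, 0, 0], -1],
    [[-1, -0.68, 0], [0, 0, 0], -1],
    [[-1, -0.68, 0], [0, 0, 0], -1],
    [[-1, -0.68, 0], [0, 0, 0], -1],
    [[-1, -0.68, 0], [0, 0, 0], -1],
    [[-1, -0.68, 0], [0, 0, 0], -1],
    [[-1, -0.68, 0], [0, 0, 0.04], -1],
    [[-1, -0.68, 0], [0, 0, 0.04], -1],
    [[-1, -0.68, 0], [0, 0, 0.04], -1]
  ]
}}

```text
time_s: 1.1
position: [0.3662, 0.255, 0.2268]
tool_rot: [[-0.802, 0.597, -0.008], [0.597, 0.802, -0.006], [0.003, -0.009, -1.0]]
ft_force: [0.1, 0.1, -0.1]
grip_width: -0.0002
```

{"op": "move_arm", "data": {
  "motion": [
    [[-0.9, -0.22, 0.6], [0, 0, 0], -1],
    [[-0.9, -0.22, 0.6], [0, 0, 0], -1],
    [[-0.9, -0.22, 0.6], [0, 0, 0], -1],
    [[-0.9, -0.22, 0.6], [0, 0, 0], -1],
    [[-0.9, -0.22, 0.6], [0, 0, 0], -1],
    [[0, 0, 0], [0, 0, 0], -1]
  ]
}}

```text
time_s: 1.6
position: [0.4279, 0.1756, 0.1641]
tool_rot: [[-0.796, 0.605, -0.008], [0.605, 0.796, -0.006], [0.003, -0.009, -1.0]]
ft_force: [-0.0, 0.9, -0.8]
grip_width: 0.0
```

```bash
python3 - <<'E'
from h import *
t=snap('top','ta');s=snap('side','sa')
st=readout.observe(); print(st['position'],st['tool_rot'].round(4))
P=st['position']
m=[(np.array([P,P+st['tool_rot'][:,0]*.011]),(0,255,0)),(np.array([P,P+st['tool_rot'][:,1]*.011]),(0,0,255))]
overlay(t,m,'ta2',140,175,107,75,7)
overlay(s,m,'sa2',200,150,130,110,6)
E
```

```text
[0.42705898 0.17743036 0.16578835] [[-0.797   0.6039 -0.006 ]
 [ 0.604   0.797  -0.0048]
 [ 0.0019 -0.0075 -1.    ]]
```

View pics/ta2.png

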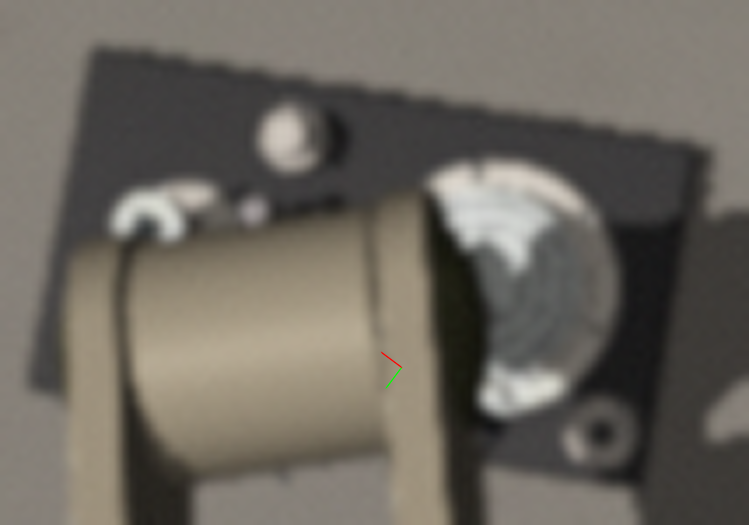

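View pics/sa2.png

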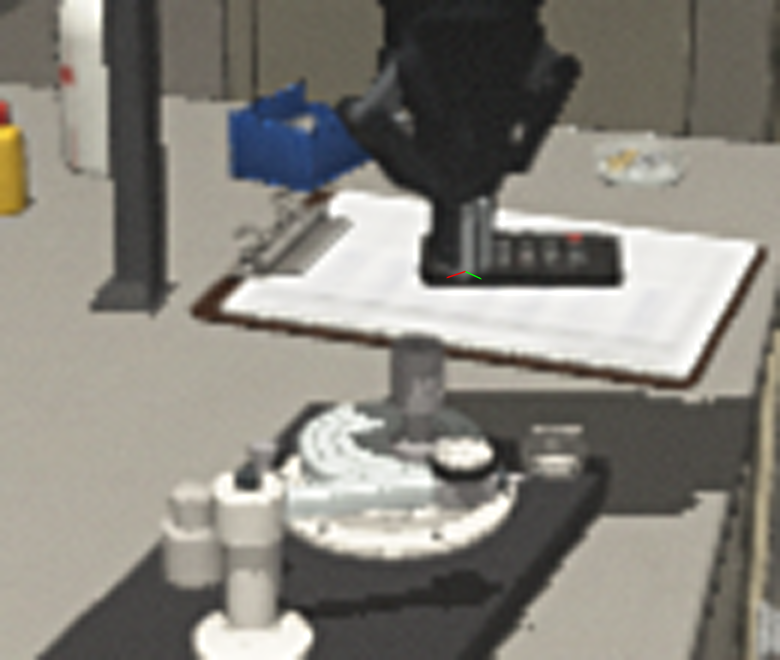

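{"op": "move_arm", "data": {
  "motion": [
    [[0.36, 0.18, 0], [0, 0, 0], -1],
    [[0, 0, 0.9], [0, 0, 0], -1],
    [[0, 0, 0.9], [0, 0, 0], -1],
    [[0, 0, 0.9], [0, 0, 0], -1],
    [[0, 0, 0.6], [0, 0, 0], -1],
    [[0, 0, 0], [0, 0, 0], -1],
    [[0, 0, 0], [0, 0, 0], -1]
  ]
}}

```text
time_s: 2.28
position: [0.4201, 0.1929, 0.1027]
tool_rot: [[-0.801, 0.598, 0.003], [0.598, 0.801, -0.002], [-0.003, 0.0, -1.0]]
ft_force: [0.3, 0.4, 1.1]
grip_width: 0.0002
```

{"op": "move_arm", "data": {
  "motion": [
    [[-0.3, -0.2, 0.3], [0, 0, 0], -1],
    [[0, 0, 0.3], [0, 0, 0], -1],
    [[0, 0, 0.3], [0, 0, 0], -1],
    [[0, 0, 0], [0, 0, 0], -1],
    [[0, 0, 0], [0, 0, 0], -1]
  ]
}}

```text
time_s: 2.7
position: [0.4234, 0.1871, 0.0862]
tool_rot: [[-0.803, 0.597, 0.008], [0.597, 0.803, -0.0], [-0.007, 0.005, -1.0]]
ft_force: [-0.7, 0.4, -0.1]
grip_width: 0.0003
```

{"op": "move_arm", "data": {
  "motion": [
    [[-0.07, -0.1, 0.4], [0, 0, 0], -1],
    [[0, 0, 0.3], [0, 0, 0], -1],
    [[0, 0, 0.25], [0, 0, 0], -1],
    [[0, 0, 0], [0, 0, 0], -1],
    [[0, 0, 0], [0, 0, 0], -1]
  ]
}}

```text
time_s: 3.12
position: [0.4237, 0.1842, 0.0652]
tool_rot: [[-0.802, 0.597, 0.008], [0.597, 0.802, -0.0], [-0.007, 0.005, -1.0]]
ft_force: [-0.7, 0.4, -0.4]
grip_width: -0.0002
```

```bash
python3 - <<'E'
from h import *
s=snap('side','sb')
st=readout.observe(); print(st['position'],st['tool_rot'].round(4))
P=st['position'];X=st['tool_rot'][:,0]*.011
m=[(np.array([P-X,P+X]),(0,255,0))]
overlay(s,m,'sb2',240,190,75,60,10)
E
```

```text
[0.42365332 0.18417928 0.06526451] [[-8.021e-01  5.971e-01  8.400e-03]
 [ 5.971e-01  8.021e-01 -4.000e-04]
 [-7.000e-03  4.700e-03 -1.000e+00]]
```

View pics/sb2.png

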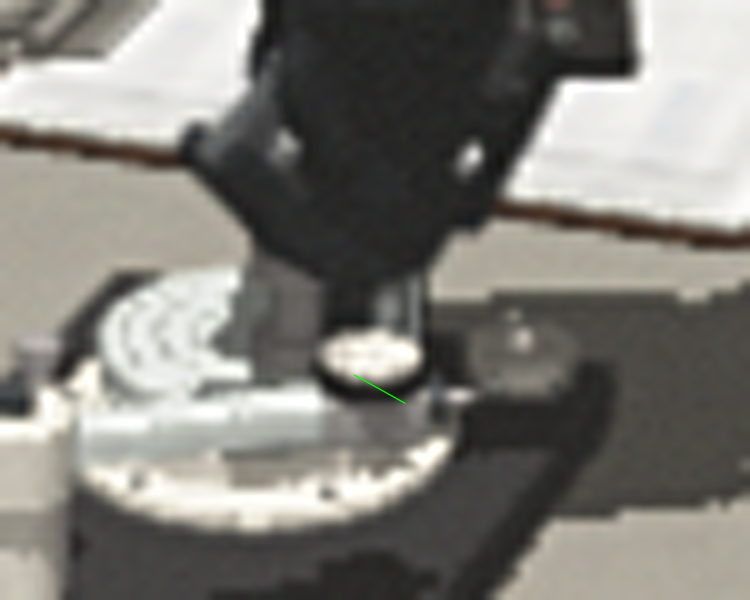

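{"op": "move_arm", "data": {
  "motion": [
    [[-0.15, 0, 0], [0, 0, 0], -1],
    [[-0.1, 0, 0], [0, 0, 0], -1],
    [[-0.05, 0, 0], [0, 0, 0], -1],
    [[-0.05, 0, 0], [0, 0, 0], -1],
    [[-0.05, 0, 0], [0, 0, 0], -1],
    [[-0.05, 0, 0], [0, 0, 0], -1],
    [[-0.05, 0, 0], [0, 0, 0], -1],
    [[-0.05, 0, 0], [0, 0, 0], -1],
    [[0, 0, 0], [0, 0, 0], -1]
  ]
}}

```text
time_s: 3.92
position: [0.4333, 0.1771, 0.066]
tool_rot: [[-0.802, 0.597, 0.009], [0.597, 0.802, 0.0], [-0.007, 0.005, -1.0]]
ft_force: [-0.8, 1.0, 0.3]
grip_width: -0.0003
```

{"op": "move_arm", "data": {
  "motion": [
    [[-0.05, 0, 0], [0, 0, 0], -1],
    [[-0.05, 0, 0], [0, 0, 0], -1],
    [[-0.05, 0, 0], [0, 0, 0], -1],
    [[-0.05, 0, 0], [0, 0, 0], -1],
    [[-0.05, 0, 0], [0, 0, 0], -1],
    [[-0.05, 0, 0], [0, 0, 0], -1],
    [[-0.05, 0, 0], [0, 0, 0], -1]
  ]
}}

```text
time_s: 4.5
position: [0.4389, 0.1728, 0.066]
tool_rot: [[-0.802, 0.597, 0.008], [0.597, 0.802, 0.0], [-0.006, 0.005, -1.0]]
ft_force: [-1.2, 0.6, 0.3]
grip_width: -0.0
```

```bash
python3 - <<'E'
from h import *
s=snap('side','sc')
st=readout.observe(); print(st['position'],st['ft_force'])
overlay(s,[],'sc2',240,190,75,60,10)
E
```

```text
[0.43906477 0.1727194  0.06600163] [-0.79100024  0.35919529  0.26475848]
```

View pics/sc2.png

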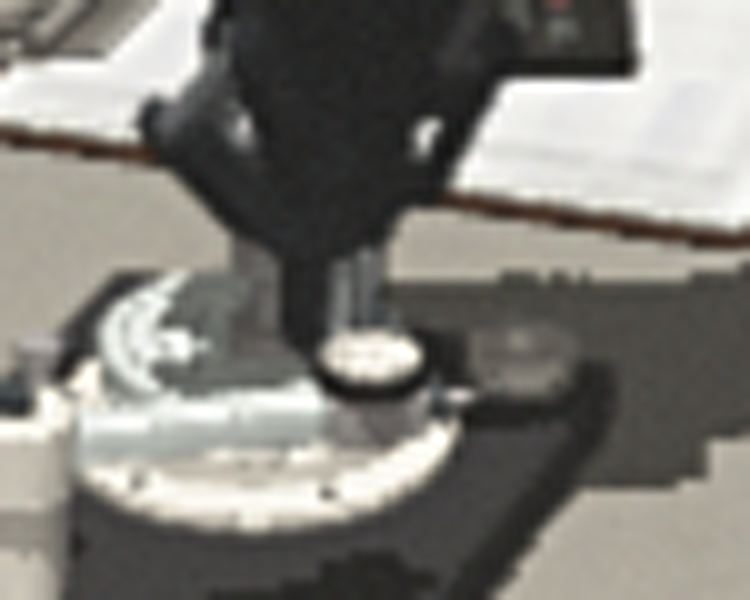

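{"op": "move_arm", "data": {
  "motion": [
    [[-0.05, 0.01, 0], [0, 0, 0], -1],
    [[-0.05, 0.01, 0], [0, 0, 0], -1],
    [[-0.05, 0.01, 0], [0, 0, 0], -1],
    [[-0.05, 0.01, 0], [0, 0, 0], -1],
    [[-0.05, 0, 0], [0, 0, 0], -1],
    [[-0.05, 0, 0], [0, 0, 0], -1],
    [[-0.03, 0, 0], [0, 0, 0], -1],
    [[0, 0, 0], [0, 0, 0], -1]
  ]
}}

```text
time_s: 5.22
position: [0.4455, 0.169, 0.066]
tool_rot: [[-0.802, 0.597, 0.008], [0.597, 0.802, 0.0], [-0.006, 0.005, -1.0]]
ft_force: [-1.2, 0.6, 0.2]
grip_width: -0.0002
```

{"op": "move_arm", "data": {
  "motion": [
    [[0.1, 0, 0], [0, 0, 0], -1],
    [[0.3, 0, 0], [0, 0, 0], -1],
    [[0.6, 0, 0], [0, 0, 0], -1],
    [[0, 0, 0], [0, 0, 0], -1],
    [[0, 0, -0.5], [0, 0, 0], -1],
    [[0, 0, -0.9], [0, 0, 0], -1],
    [[0, 0, -1], [0, 0, 0], -1],
    [[0, 0, -1], [0, 0, 0], -1],
    [[0, 0, -1], [0, 0, 0], -1],
    [[0, 0, -1], [0, 0, 0], -1]
  ]
}}

```text
time_s: 6.05
position: [0.4231, 0.1832, 0.1747]
tool_rot: [[-0.804, 0.595, -0.0], [0.595, 0.804, -0.002], [-0.001, -0.002, -1.0]]
ft_force: [0.4, -0.4, 0.1]
grip_width: 0.0001
```

{"op": "move_arm", "data": {
  "motion": [
    [[0.7, 0.7, -0.4], [0, 0, 0], -1],
    [[0.7, 0.7, 0], [0, 0, 0], -1],
    [[0.7, 0.7, 0], [0, 0, 0], -1],
    [[0.7, 0.7, 0], [0, 0, 0], -1],
    [[0.7, 0.7, 0], [0, 0, 0], -1],
    [[0.7, 0.7, 0], [0, 0, 0], -1],
    [[0.7, 0.7, 0], [0, 0, 0], -1],
    [[0, 0, 0], [0, 0, 0], -1]
  ]
}}

```text
time_s: 6.72
position: [0.4008, 0.3278, 0.1887]
tool_rot: [[-0.804, 0.594, 0.012], [0.594, 0.804, 0.0], [-0.009, 0.007, -1.0]]
ft_force: [-0.7, -0.7, 0.5]
grip_width: 0.0004
```

```bash
python3 - <<'E'
from h import *
t=snap('top','td');s=snap('side','sd')
st=readout.observe(); print(st['time_s'],st['position'],st['ft_force'])
p=[.4781,.2157,-.174]
overlay(t,[],'td2',140,175,107,75,7)
overlay(s,[],'sd2',240,190,75,60,10)
E
```

```text
6.8167 [0.40127554 0.32557313 0.18859101] [0.20847092 0.42354187 0.60406579]
```

View pics/td2.png

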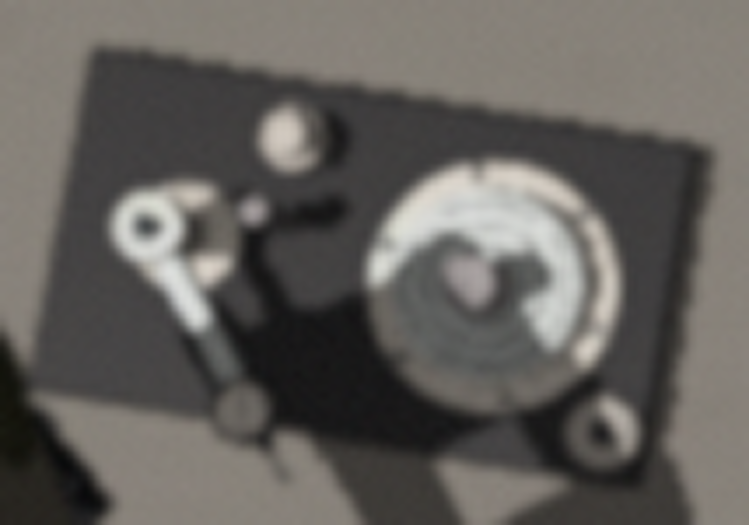

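View pics/sd2.png

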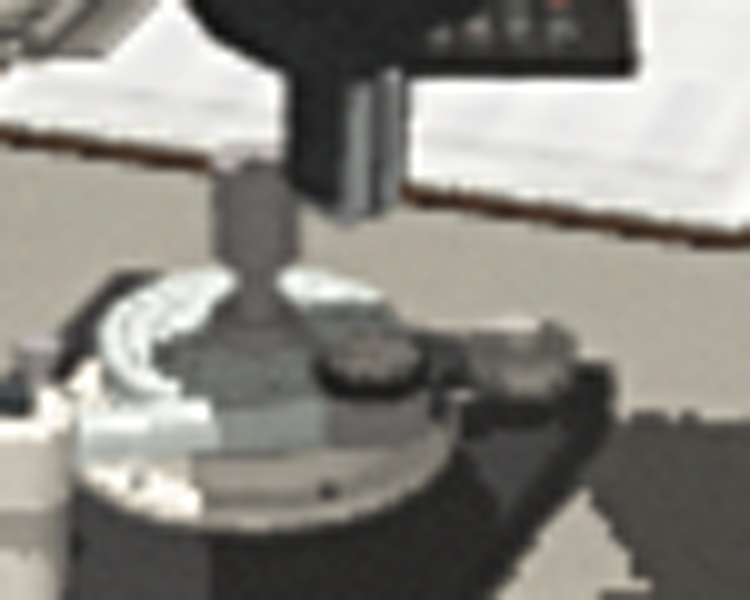

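```bash
cat >> h.py <<'E'
def pl(x,y):
    z0=.062
    return [(circ(x,y,r,z0+z),c) for r,z,c in((.014,0,(0,255,255)),(.013,.026,(255,0,255)),(.013,.058,(255,0,255)))]
E
python3 - <<'E'
from h import *
t=load('td');s=load('sd')
ct=atz(t,fc(494,286.5,7,140,175),.036); print('disc by top',ct)
h=atz(t,fc(469,274,7,140,175),.119); print('head by top',h, (h-ct)*1e3)
p=[.4781,.2157,-.174]
ps=[.4781+ct[0]-.4669,.2157+ct[1]-.1517,-.174]
overlay(t,model(ps)[2:]+pl(h[0],h[1]),'td3',185,190,60,50,12)
# side: head axis columns 214..300 crop10 at row ~200 ; disc ellipse left 97
C=(.4667,.153)
overlay(s,model([.4781+C[0]-.4669,.2157+C[1]-.1517,-.174])[2:]+pl(*C),'sd3',240,190,75,60,10)
E
```

```text
disc by top [0.46732517 0.15363363 0.036     ]
head by top [0.46920103 0.15429672 0.119     ] [ 1.87585839  0.66309435 83.        ]
```

View pics/td3.png

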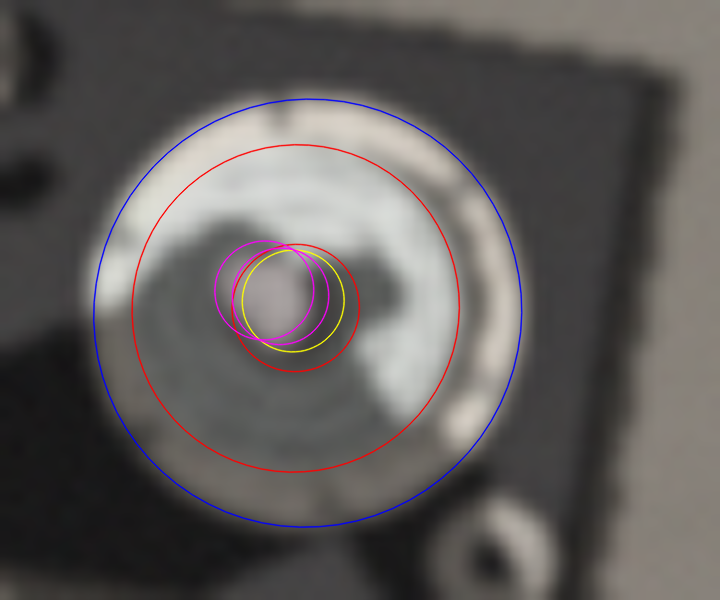

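View pics/sd3.png

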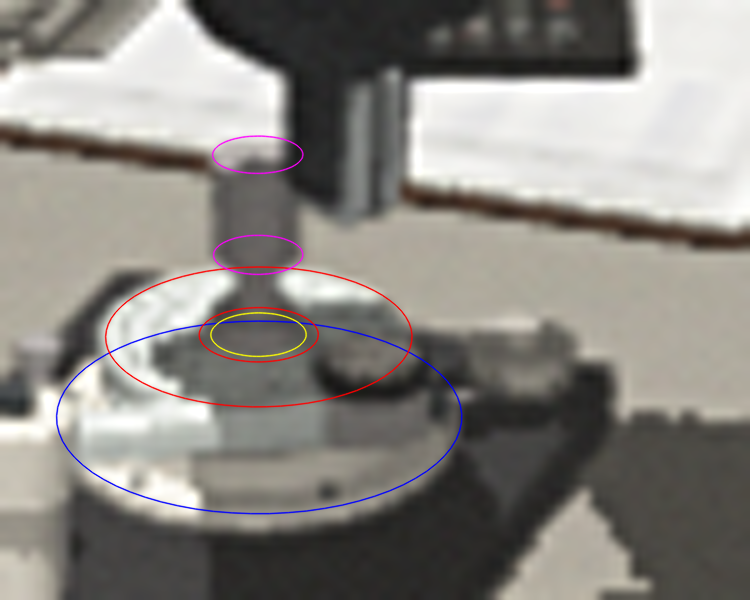

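```bash
cat >> h.py <<'E'
from scipy.ndimage import map_coordinates,gaussian_filter
def edgefit(d,x0,y0,r,z,span=.006,ang=None,sgn=0,delta=.002,sm=.5):
    # maximise mean (inside-outside) intensity step across circle
    g=gaussian_filter(cv2.cvtColor(d['img'],cv2.COLOR_BGR2GRAY).astype(float),sm)
    a=np.linspace(0,2*np.pi,180,endpoint=False) if ang is None else np.radians(ang)
    S=np.arange(-span,span+1e-9,.0003); out=np.zeros((len(S),len(S)))
    def val(cx,cy,rr):
        q=proj(d,np.c_[cx+rr*np.cos(a),cy+rr*np.sin(a),0*a+z]); return map_coordinates(g,[q[:,1],q[:,0]],order=1)
    for i,dx in enumerate(S):
        for j,dy in enumerate(S):
            v=val(x0+dx,y0+dy,r-delta)-val(x0+dx,y0+dy,r+delta)
            out[i,j]=np.mean(np.clip(v if sgn==0 else sgn*v,-40,40)) if sgn else np.mean(np.minimum(abs(v),40))
    i,j=np.unravel_index(out.argmax(),out.shape); return x0+S[i],y0+S[j],out.max(),np.median(out)
E
python3 - <<'E'
from h import *
for n in('top0','td','side0','sd'):
    d=load(n)
    print(n)
    print(' disc',edgefit(d,.467,.153,.045,.062,sgn=1))
    print(' flange',edgefit(d,.467,.153,.06,.036,sgn=1))
    hx=(.452,.163) if '0' in n else (.468,.153)
    print(' head',edgefit(d,*hx,.013,.12,sgn=0), edgefit(d,*hx,.013,.12,sgn=-1),edgefit(d,*hx,.013,.12,sgn=1))
for n in ('top0','td'):
    im=load(n)['img'][200:230,190:225]; cv2.imwrite('pics/%s_z.png'%n,cv2.resize(im,None,fx=20,fy=20,interpolation=cv2.INTER_NEAREST))
E
python3 -c "
import cv2,numpy as np
cv2.imwrite('pics/zz.png',cv2.resize(np.hstack([cv2.imread('pics/top0_z.png'),cv2.imread('pics/td_z.png')]),(800,343)))"
```

```text
top0
 disc (np.float64(0.47300000000000003), np.float64(0.159), np.float64(13.844809292802767), np.float64(6.397083179975982))
 flange (np.float64(0.46730000000000005), np.float64(0.1536), np.float64(39.97601833827231), np.float64(33.05255555222685))
 head (np.float64(0.4526), np.float64(0.1645), np.float64(23.980805083734573), np.float64(18.654820903444072)) (np.float64(0.45080000000000003), np.float64(0.157), np.float64(23.508290375804215), np.float64(6.0222900973404245)) (np.float64(0.446), np.float64(0.169), np.float64(-0.49169875622199394), np.float64(-6.0222900973404245))
td
 disc (np.float64(0.47300000000000003), np.float64(0.159), np.float64(11.489607611797043), np.float64(4.559451114044152))
 flange (np.float64(0.467), np.float64(0.1542), np.float64(36.57228095259712), np.float64(27.966071514211592))
 head (np.float64(0.47040000000000004), np.float64(0.153), np.float64(26.10935378435671), np.float64(19.288461680038402)) (np.float64(0.47400000000000003), np.float64(0.159), np.float64(7.498712455708489), np.float64(-10.289945353742342)) (np.float64(0.46590000000000004), np.flo
[... 525 characters left out ...]
381607552650239)) (np.float64(0.4517), np.float64(0.1669), np.float64(13.166201594935398), np.float64(5.381607552650239))
sd
 disc (np.float64(0.46790000000000004), np.float64(0.153), np.float64(13.541660943284372), np.float64(8.863524986446407))
 flange (np.float64(0.4655), np.float64(0.159), np.float64(12.469415601817726), np.float64(4.105832853118477))
 head (np.float64(0.46890000000000004), np.float64(0.1542), np.float64(25.10818283937997), np.float64(17.748465906999844)) (np.float64(0.47400000000000003), np.float64(0.159), np.float64(5.908278011081572), np.float64(-10.037405350725557)) (np.float64(0.4722), np.float64(0.147), np.float64(23.39172905693959), np.float64(10.037405350725557))
```

View pics/zz.png

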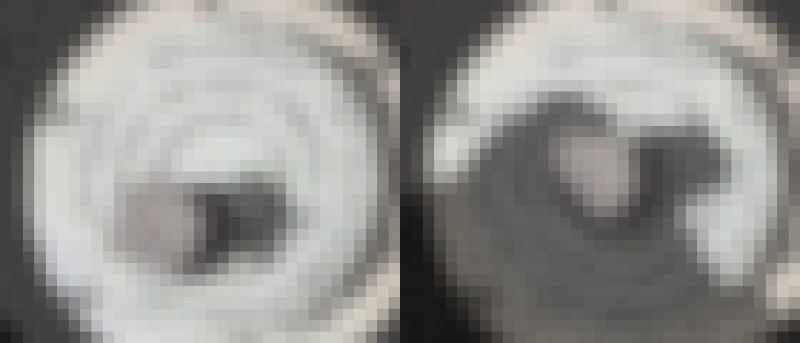

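{"op": "move_arm", "data": {
  "motion": [
    [[0.8, 0.8, -0.5], [0, 0, 0], -1],
    [[0.8, 0.8, -0.5], [0, 0, 0], -1],
    [[0.8, 0.8, -0.5], [0, 0, 0], -1],
    [[0.8, 0.8, 0], [0, 0, 0], -1],
    [[0.8, 0.8, 0], [0, 0, 0], -1],
    [[0.8, 0.8, 0], [0, 0, 0], -1],
    [[0.8, 0.8, 0], [0, 0, 0], -1],
    [[0.8, 0.8, 0], [0, 0, 0], -1],
    [[0, 0, 0], [0, 0, 0], -1],
    [[0, 0, 0], [0, 0, 0], -1]
  ]
}}

```text
time_s: 7.65
position: [0.3767, 0.5031, 0.2189]
tool_rot: [[-0.797, 0.603, 0.011], [0.603, 0.797, -0.005], [-0.012, 0.002, -1.0]]
ft_force: [0.0, -0.9, 0.4]
grip_width: -0.0
```

```bash
python3 - <<'E'
from h import *
t=snap('top','te');s=snap('side','se')
print(readout.observe()['time_s'],readout.observe()['position'])
for n in('te','se'):
    d=load(n)
    print(n,' disc',edgefit(d,.467,.153,.045,.062,sgn=0)[:2],' flange',edgefit(d,.467,.153,.06,.036,sgn=1)[:2],'head',edgefit(d,.468,.153,.013,.12,sgn=0))
C=(.4668,.1538)
overlay(t,model([.4781+C[0]-.4669,.2157+C[1]-.1517,-.174])[2:]+pl(*C),'te3',185,190,60,50,12)
overlay(s,model([.4781+C[0]-.4669,.2157+C[1]-.1517,-.174])[2:]+pl(*C),'se3',240,190,75,60,10)
E
```

```text
7.75 [0.37679441 0.50254245 0.21902559]
te  disc (np.float64(0.47300000000000003), np.float64(0.159))  flange (np.float64(0.46730000000000005), np.float64(0.15389999999999998)) head (np.float64(0.4662), np.float64(0.1545), np.float64(23.486524212610565), np.float64(17.123728022927022))
se  disc (np.float64(0.46640000000000004), np.float64(0.1551))  flange (np.float64(0.464), np.float64(0.1557)) head (np.float64(0.4632), np.float64(0.1563), np.float64(1.4277797709440967), np.float64(0.8836370404650205))
```

View pics/te3.png

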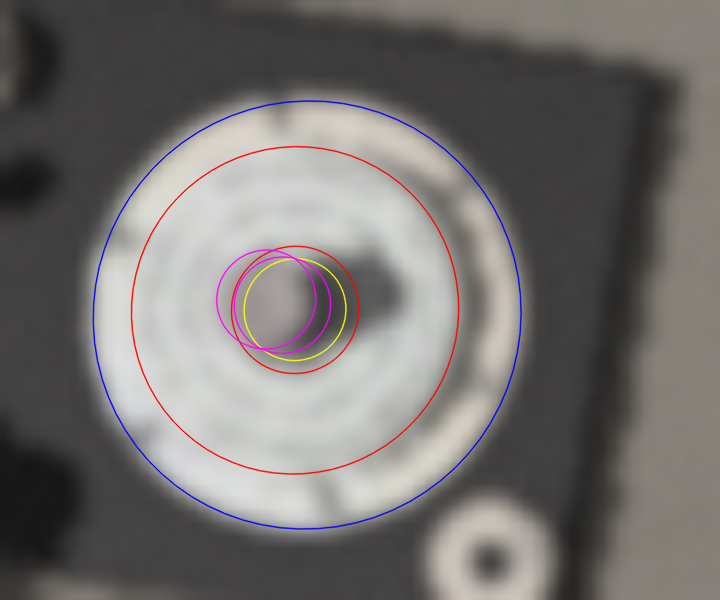

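View pics/se3.png

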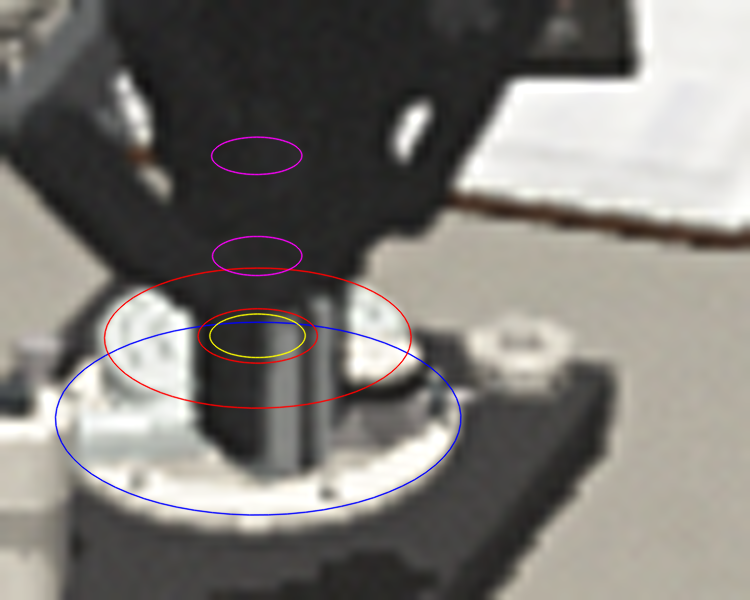

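{"op": "move_arm", "data": {
  "motion": [
    [[-0.15, -1, 0], [0, 0, 0], -1],
    [[-0.15, -1, 0], [0, 0, 0], -1],
    [[-0.15, -1, 0], [0, 0, 0], -1],
    [[-0.15, -1, 0], [0, 0, 0], -1],
    [[-0.15, -1, 0], [0, 0, 0], -1],
    [[-0.15, -1, 0], [0, 0, 0], -1],
    [[-0.15, -1, 0], [0, 0, 0], -1],
    [[-0.15, -1, 0], [0, 0, 0], -1],
    [[0, 0, 0], [0, 0, 0], -1]
  ]
}}

```text
time_s: 8.5
position: [0.2967, 0.3439, 0.2189]
tool_rot: [[-0.79, 0.613, 0.011], [0.613, 0.79, -0.007], [-0.013, 0.001, -1.0]]
ft_force: [1.3, 0.8, -0.3]
grip_width: -0.0003
```

```bash
python3 - <<'E'
from h import *
s=snap('side','sf');t=snap('top','tf')
print(readout.observe()['time_s'],readout.observe()['position'])
for n in('tf','sf'):
    d=load(n)
    print(n,' disc',edgefit(d,.467,.153,.045,.062,sgn=0)[:2],' flange',edgefit(d,.467,.153,.06,.036,sgn=1)[:2],'head',edgefit(d,.468,.153,.013,.12,sgn=0))
C=(.4668,.1538)
overlay(s,model([.4781+C[0]-.4669,.2157+C[1]-.1517,-.174])[3:4]+pl(*C)[::2],'sf3',240,190,75,60,10)
E
```

```text
8.6 [0.29853045 0.34615471 0.21910119]
tf  disc (np.float64(0.47300000000000003), np.float64(0.159))  flange (np.float64(0.46730000000000005), np.float64(0.15389999999999998)) head (np.float64(0.4662), np.float64(0.1545), np.float64(23.45879617959627), np.float64(17.14188606595911))
sf  disc (np.float64(0.46640000000000004), np.float64(0.1545))  flange (np.float64(0.4655), np.float64(0.1536)) head (np.float64(0.4656), np.float64(0.1566), np.float64(25.151415523126758), np.float64(14.52507354429728))
```

View pics/sf3.png

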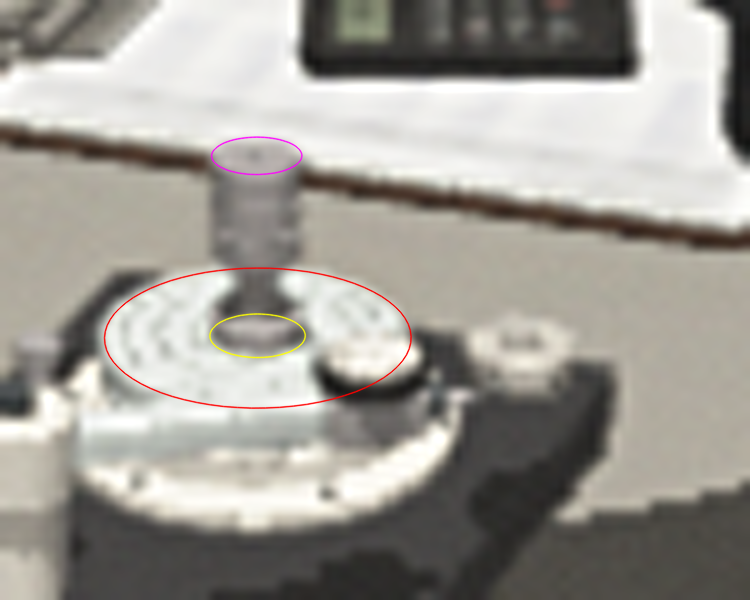

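```bash
cat >> h.py <<'E'
POSE=(.4781+.4668-.4669,.2157+.1538-.1517,-.174)
def F(th,r=.052,g=.016):
    P=T(POSE,[[0,.085,.087]])[0]; c,s=np.cos(POSE[2]),np.sin(POSE[2]); Rt=np.array([[c,-s],[s,c]])
    u=Rt@[-np.sin(th),-np.cos(th)]; n=Rt@[np.cos(th),-np.sin(th)]
    return np.r_[P[:2]+r*u-n*(.006+g),.087]
E
python3 - <<'E'
from h import *
s=readout.observe();R=s['tool_rot']
# check hub & post in images vs POSE
for th,g in((.92,.026),(.92,.016),(.8,.014),(.6,.012),(.46,.011),(.3,.012),(.15,.014),(0,.016)):
    f=F(th,g=g); print(th,f.round(4))
d=F(.92,g=.026)-s['position'];print('tool mm',(R.T@d*1e3).round(1))
print(R.round(3))
E
```

```text
0.92 [0.4318 0.3061 0.087 ]
0.92 [0.4364 0.2972 0.087 ]
0.8 [0.4385 0.2888 0.087 ]
0.6 [0.4435 0.2769 0.087 ]
0.46 [0.4482 0.2697 0.087 ]
0.3 [0.453  0.2635 0.087 ]
0.15 [0.4572 0.2586 0.087 ]
0 [0.462  0.2541 0.087 ]
tool mm [-128.1   49.6  134. ]
[[-0.79   0.613  0.013]
 [ 0.613  0.79  -0.006]
 [-0.014  0.003 -1.   ]]
```

{"op": "move_arm", "data": {
  "motion": [
    [[-0.9, 0.35, 0.4], [0, 0, 0], -1],
    [[-0.9, 0.35, 0.4], [0, 0, 0], -1],
    [[-0.9, 0.35, 0.4], [0, 0, 0], -1],
    [[-0.9, 0.35, 0.4], [0, 0, 0], -1],
    [[-0.9, 0.35, 0.4], [0, 0, 0], -1],
    [[-0.8, 0.35, 0.4], [0, 0, 0], -1],
    [[-0.5, 0.2, 0.3], [0, 0, 0], -1],
    [[0, 0, 0], [0, 0, 0], -1],
    [[0, 0, 0], [0, 0, 0], -1]
  ]
}}

```text
time_s: 9.35
position: [0.43, 0.3114, 0.165]
tool_rot: [[-0.789, 0.614, 0.018], [0.615, 0.789, -0.002], [-0.015, 0.009, -1.0]]
ft_force: [-0.6, -0.2, 0.9]
grip_width: -0.0002
```

```bash
python3 - <<'E'
from h import *
s=readout.observe();R=s['tool_rot'];print(s['position'],R.round(3))
print('tool mm',(R.T@(F(.92,g=.026)-s['position'])*1e3).round(1))
E
```

```text
[0.43004762 0.31137515 0.16501484] [[-0.789  0.614  0.018]
 [ 0.615  0.789 -0.002]
 [-0.015  0.009 -1.   ]]
tool mm [-3.5 -3.8 78. ]
```

{"op": "move_arm", "data": {
  "motion": [
    [[-0.15, -0.15, 0.5], [0.0053, 0.0068, 0], -1],
    [[0, 0, 0.9], [0, 0, 0], -1],
    [[0, 0, 0.9], [0, 0, 0], -1],
    [[0, 0, 0.8], [0, 0, 0], -1],
    [[0, 0, 0.5], [0, 0, 0], -1],
    [[0, 0, 0.2], [0, 0, 0], -1],
    [[0, 0, 0], [0, 0, 0], -1],
    [[0, 0, 0], [0, 0, 0], -1]
  ]
}}

```text
time_s: 10.02
position: [0.4265, 0.3085, 0.0865]
tool_rot: [[-0.792, 0.611, -0.004], [0.611, 0.792, 0.0], [0.003, -0.002, -1.0]]
ft_force: [0.7, -0.1, 0.6]
grip_width: 0.0002
```

```bash
python3 - <<'E'
from h import *
s=readout.observe();R=s['tool_rot'];print(s['position'],R.round(3),s['ft_force'])
print('tool mm',(R.T@(F(.92,g=.026)-s['position'])*1e3).round(1))
d=snap('side','sg'); overlay(d,[],'sg2',210,190,80,65,10)
E
```

```text
[0.4265323  0.3085092  0.08648141] [[-0.792  0.611 -0.004]
 [ 0.611  0.792  0.   ]
 [ 0.003 -0.002 -1.   ]] [ 0.6917682  -0.13240156  0.57110801]
tool mm [-5.7  1.3 -0.5]
```

View pics/sg2.png

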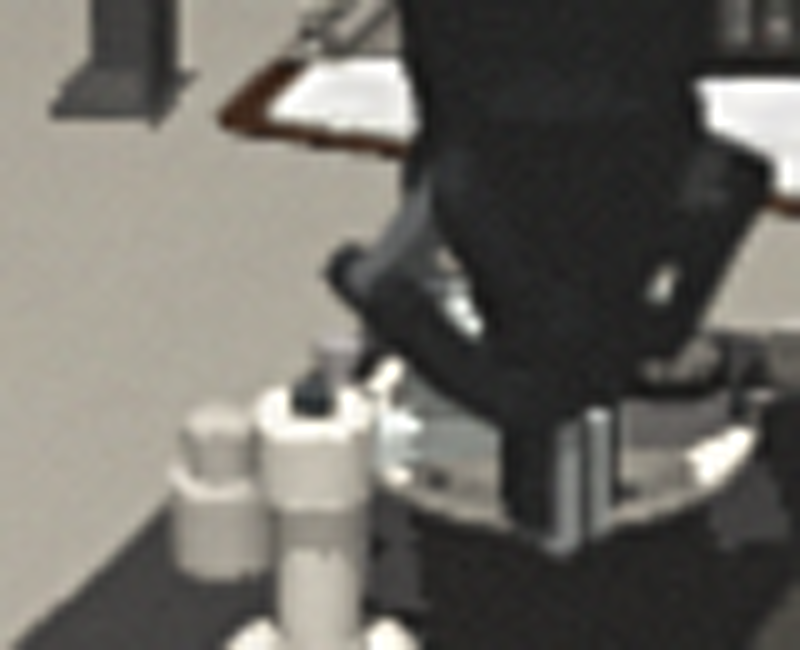

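{"op": "move_arm", "data": {
  "motion": [
    [[-0.11, -0.02, 0], [0, 0, 0], -1],
    [[-0.11, -0.02, 0], [0, 0, 0], -1],
    [[-0.11, -0.02, 0], [0, 0, 0], -1],
    [[-0.11, -0.02, 0], [0, 0, 0], -1],
    [[-0.11, -0.02, 0], [0, 0, 0], -1],
    [[-0.11, -0.02, 0], [0, 0, 0], -1],
    [[-0.11, -0.02, 0], [0, 0, 0], -1],
    [[-0.09, -0.058, 0], [0, 0, 0], -1],
    [[-0.09, -0.058, 0], [0, 0, 0], -1],
    [[-0.09, -0.058, 0], [0, 0, 0], -1]
  ]
}}

```text
time_s: 10.9
position: [0.4417, 0.2898, 0.0894]
tool_rot: [[-0.792, 0.611, 0.002], [0.611, 0.792, 0.003], [0.0, 0.003, -1.0]]
ft_force: [-0.1, 1.2, 0.1]
grip_width: 0.0002
```

{"op": "move_arm", "data": {
  "motion": [
    [[-0.1, -0.09, 0.04], [0, 0, 0], -1],
    [[-0.1, -0.09, 0.04], [0, 0, 0], -1],
    [[-0.1, -0.09, 0.04], [0, 0, 0], -1],
    [[-0.1, -0.09, 0.04], [0, 0, 0], -1],
    [[-0.1, -0.09, 0.02], [0, 0, 0], -1],
    [[-0.1, -0.03, 0.02], [0, 0, 0], -1],
    [[-0.1, -0.03, 0.02], [0, 0, 0], -1],
    [[-0.1, -0.03, 0.01], [0, 0, 0], -1]
  ]
}}

```text
time_s: 11.57
position: [0.448, 0.2695, 0.0842]
tool_rot: [[-0.792, 0.611, 0.001], [0.611, 0.792, 0.003], [0.001, 0.003, -1.0]]
ft_force: [0.2, 0.3, 0.2]
grip_width: -0.0003
```

```bash
python3 - <<'E'
from h import *
s=readout.observe();R=s['tool_rot'];print(s['position'],s['ft_force'])
print('tool mm',(R.T@(F(0,g=.016)-s['position'])*1e3).round(1))
d=snap('side','sh'); overlay(d,[],'sh2',210,190,80,65,10)
E
```

```text
[0.44801629 0.2694575  0.08422884] [0.19155919 0.34412466 0.17942675]
tool mm [-20.5  -3.6  -2.8]
```

View pics/sh2.png

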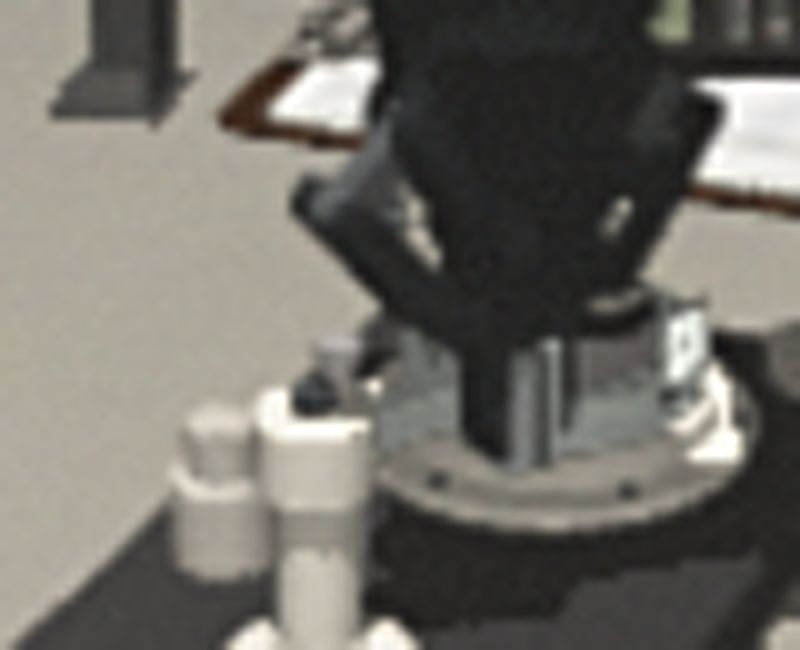

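{"op": "move_arm", "data": {
  "motion": [
    [[-0.09, -0.02, -0.05], [0, 0, 0], -1],
    [[-0.09, -0.02, -0.03], [0, 0, 0], -1],
    [[-0.09, -0.02, 0], [0, 0, 0], -1],
    [[-0.09, -0.02, 0], [0, 0, 0], -1],
    [[-0.08, -0.02, 0], [0, 0, 0], -1],
    [[-0.08, -0.02, 0], [0, 0, 0], -1],
    [[-0.06, -0.01, 0], [0, 0, 0], -1],
    [[-0.05, -0.01, 0], [0, 0, 0], -1]
  ]
}}

```text
time_s: 12.28
position: [0.4573, 0.2584, 0.0859]
tool_rot: [[-0.792, 0.611, 0.001], [0.611, 0.792, 0.003], [0.001, 0.003, -1.0]]
ft_force: [0.3, 1.0, -0.1]
grip_width: -0.0
```

```bash
python3 - <<'E'
from h import *
s=readout.observe();R=s['tool_rot'];print(s['position'],s['ft_force'])
print('tool mm',(R.T@(F(0,g=.016)-s['position'])*1e3).round(1))
d=snap('side','si'); overlay(d,[],'si2',210,190,80,65,10)
E
```

```text
[0.45728688 0.2583905  0.08591296] [ 0.32935436  1.01169064 -0.08714655]
tool mm [-6.4 -0.5 -1.1]
```

View pics/si2.png

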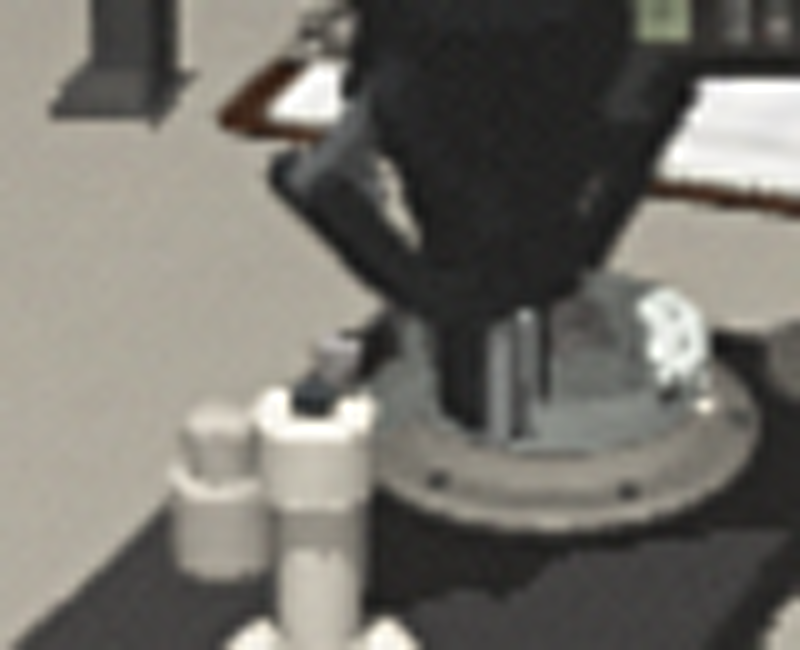

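{"op": "move_arm", "data": {
  "motion": [
    [[-0.04, 0, 0], [0, 0, 0], -1],
    [[-0.04, 0, 0], [0, 0, 0], -1],
    [[-0.04, 0, 0], [0, 0, 0], -1],
    [[-0.04, 0, 0], [0, 0, 0], -1],
    [[-0.04, 0, 0], [0, 0, 0], -1]
  ]
}}

```text
time_s: 12.75
position: [0.4607, 0.2557, 0.0859]
tool_rot: [[-0.792, 0.611, 0.001], [0.611, 0.792, 0.003], [0.001, 0.003, -1.0]]
ft_force: [-0.7, 1.1, -0.3]
grip_width: 0.0004
```

{"op": "move_arm", "data": {
  "motion": [
    [[-0.03, 0, 0], [0, 0, 0], -1],
    [[-0.03, 0, 0], [0, 0, 0], -1],
    [[-0.03, 0, 0], [0, 0, 0], -1]
  ]
}}

```text
time_s: 13.0
position: [0.4623, 0.2544, 0.0859]
tool_rot: [[-0.792, 0.61, 0.001], [0.61, 0.792, 0.003], [0.001, 0.002, -1.0]]
ft_force: [-0.4, 0.6, -0.8]
grip_width: 0.0001
```

{"op": "move_arm", "data": {
  "motion": [
    [[-0.03, 0.015, 0], [0, 0, 0], -1],
    [[-0.03, 0.015, 0], [0, 0, 0], -1],
    [[-0.03, 0.015, 0], [0, 0, 0], -1]
  ]
}}

```text
time_s: 13.25
position: [0.4643, 0.2538, 0.0858]
tool_rot: [[-0.792, 0.61, 0.0], [0.61, 0.792, 0.002], [0.001, 0.002, -1.0]]
ft_force: [-0.2, -0.5, 0.3]
grip_width: 0.0001
```

{"op": "move_arm", "data": {
  "motion": [
    [[-0.03, 0.015, 0], [0, 0, 0], -1],
    [[-0.03, 0.015, 0], [0, 0, 0], -1],
    [[-0.03, 0.015, 0], [0, 0, 0], -1]
  ]
}}

```text
time_s: 13.5
position: [0.466, 0.2533, 0.0857]
tool_rot: [[-0.792, 0.61, -0.001], [0.61, 0.792, 0.002], [0.002, 0.001, -1.0]]
ft_force: [-4.3, 0.6, 1.7]
grip_width: 0.0001
```

```bash
python3 - <<'E'
from h import *
s=readout.observe();print(s['position'],s['ft_force'],s['time_s'])
c,sn=np.cos(POSE[2]),np.sin(POSE[2]); v=s['position'][:2]-POSE[:2]; print('tester frame',c*v[0]+sn*v[1],-sn*v[0]+c*v[1])
d=snap('side','sj'); overlay(d,[],'sj2',210,190,80,65,10)
E
```

```text
[0.46597964 0.25326171 0.08569339] [-4.27101298  0.6241861   1.68832923] 13.5
tester frame -0.017978107059613512 0.03284523607388483
```

View pics/sj2.png

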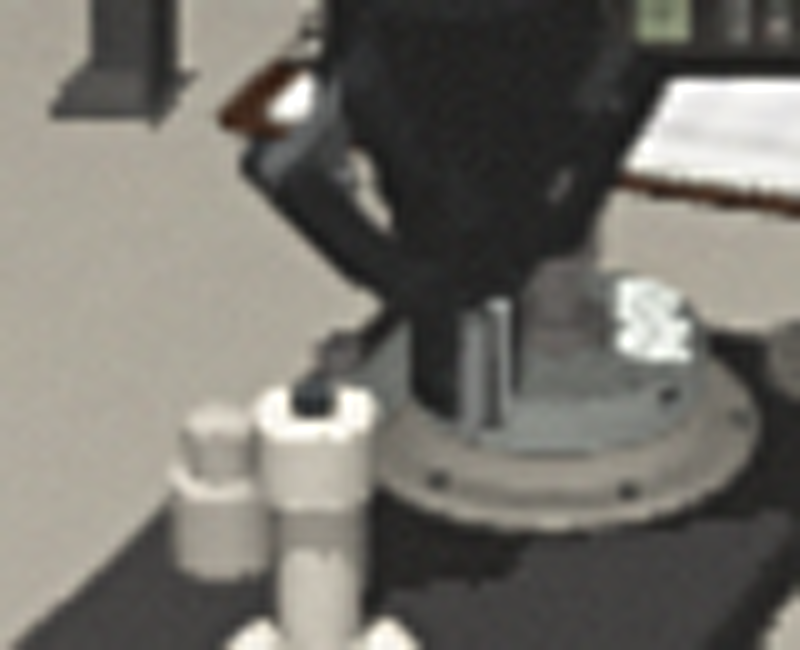

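{"op": "move_arm", "data": {
  "motion": [
    [[-0.03, 0.015, 0], [0, 0, 0], -1],
    [[-0.02, 0.01, 0], [0, 0, 0], -1]
  ]
}}

```text
time_s: 13.72
position: [0.466, 0.2533, 0.0857]
tool_rot: [[-0.792, 0.61, -0.004], [0.61, 0.792, 0.002], [0.004, -0.001, -1.0]]
ft_force: [-4.5, 1.7, 3.4]
grip_width: -0.0001
```

{"op": "move_arm", "data": {
  "motion": [
    [[0.1, -0.05, 0], [0, 0, 0], -1],
    [[0.3, -0.15, 0], [0, 0, 0], -1],
    [[0.6, -0.3, 0], [0, 0, 0], -1],
    [[0.6, -0.3, -0.2], [0, 0, 0], -1],
    [[0.3, 0, -0.8], [0, 0, 0], -1],
    [[0, 0, -1], [0, 0, 0], -1],
    [[0, 0, -1], [0, 0, 0], -1],
    [[0, 0, -1], [0, 0, 0], -1],
    [[0, 0, -1], [0, 0, 0], -1],
    [[0, 0, -1], [0, 0, 0], -1]
  ]
}}

```text
time_s: 14.55
position: [0.4196, 0.2641, 0.2085]
tool_rot: [[-0.793, 0.61, -0.005], [0.61, 0.793, -0.001], [0.003, -0.003, -1.0]]
ft_force: [0.0, -0.8, 0.4]
grip_width: 0.0001
```

{"op": "move_arm", "data": {
  "motion": [
    [[0.9, -0.3, -0.3], [0, 0, 0], -1],
    [[0.9, -0.3, 0], [0, 0, 0], -1],
    [[0.9, -0.3, 0], [0, 0, 0], -1],
    [[0.9, -0.2, 0], [0, 0, 0], -1],
    [[0.9, 0.3, 0], [0, 0, 0], -1],
    [[0.9, 0.3, 0], [0, 0, 0], -1],
    [[0.9, 0.3, 0], [0, 0, 0], -1],
    [[0, 0, 0], [0, 0, 0], -1],
    [[0, 0, 0], [0, 0, 0], -1]
  ]
}}

```text
time_s: 15.3
position: [0.3099, 0.3407, 0.2226]
tool_rot: [[-0.793, 0.609, 0.014], [0.609, 0.793, 0.005], [-0.008, 0.013, -1.0]]
ft_force: [-0.8, 0.0, 0.7]
grip_width: -0.0001
```

```bash
python3 - <<'E'
from h import *
s=snap('side','sk');t=snap('top','tk')
st=readout.observe();print(st['position'],st['time_s'])
for n in('tk','sk'):
    d=load(n)
    print(n,' disc',edgefit(d,.467,.153,.045,.062,sgn=0)[:2],' flange',edgefit(d,.467,.153,.06,.036,sgn=1)[:2],'head',edgefit(d,.468,.153,.013,.12,sgn=0))
tip=[T(POSE,[[0,.085,.099],[0,-.047,.099]])]
m=[(tip[0],(0,255,0))]
overlay(s,model(POSE)[3:4]+pl(.4668,.1538)[::2],'sk3',210,190,80,65,10)
overlay(t,m,'tk3',140,175,107,75,7)
E
```

```text
[0.3105223  0.34019675 0.22259858] 15.4
tk  disc (np.float64(0.47300000000000003), np.float64(0.159))  flange (np.float64(0.467), np.float64(0.15209999999999999)) head (np.float64(0.46680000000000005), np.float64(0.15539999999999998), np.float64(22.012209954987025), np.float64(17.175151189486705))
sk  disc (np.float64(0.46730000000000005), np.float64(0.1542))  flange (np.float64(0.4706), np.float64(0.15539999999999998)) head (np.float64(0.4656), np.float64(0.1566), np.float64(25.28399218639479), np.float64(14.622807011405055))
```

View pics/sk3.png

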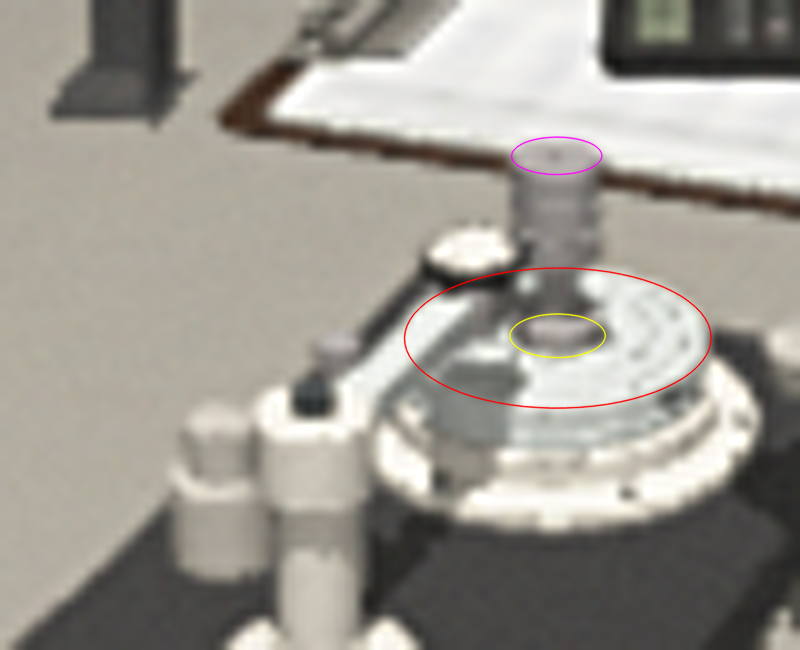

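View pics/tk3.png

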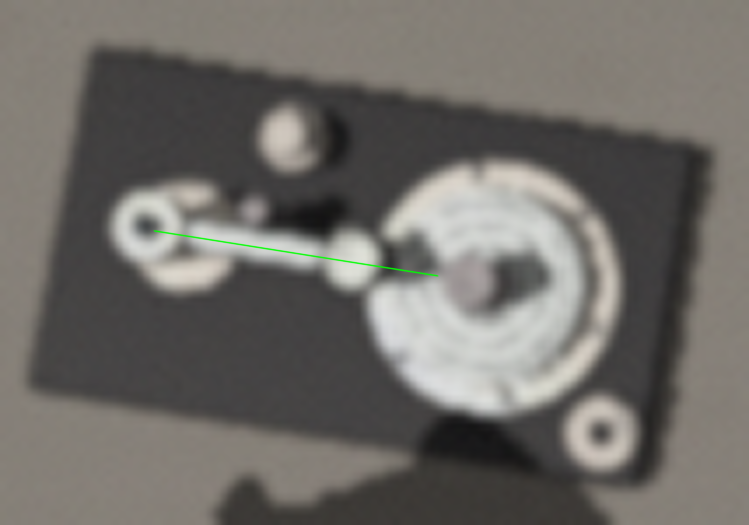

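```bash
python3 - <<'E'
from h import *
s=load('sk')
ms=[(T(POSE,circ(0,-.065,r,.062)),c) for r,c in((.045,(0,0,255)),(.028,(0,160,0)),(.038,(0,160,0)),(.0175,(0,0,255)))]
a=cv2.resize(s['img'][213:238,244:284],None,fx=19,fy=19,interpolation=cv2.INTER_CUBIC);cv2.imwrite('pics/sk_a.png',a)
overlay(s,ms+pl(.4658,.1546)[:1],'sk_b',244,213,40,25,19)
t=load('te');
overlay(t,[(T(POSE,circ(0,-.065,r,.062)),c) for r,c in((.045,(0,0,255)),(.028,(0,160,0)),(.0175,(0,0,255)))],'te_b',190,197,36,28,20)
E
```

```text
(no output)
```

View pics/sk_a.png

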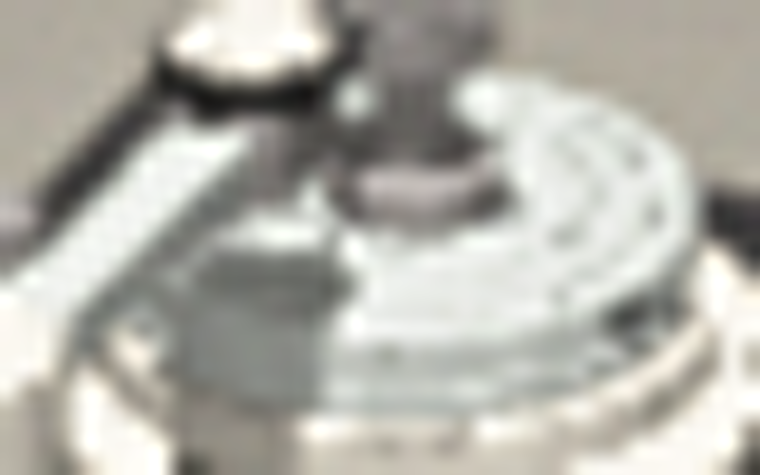

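View pics/sk_b.png

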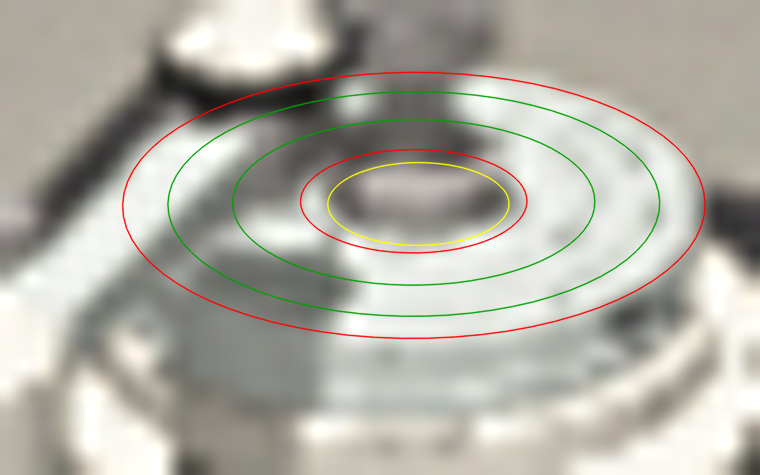

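View pics/te_b.png

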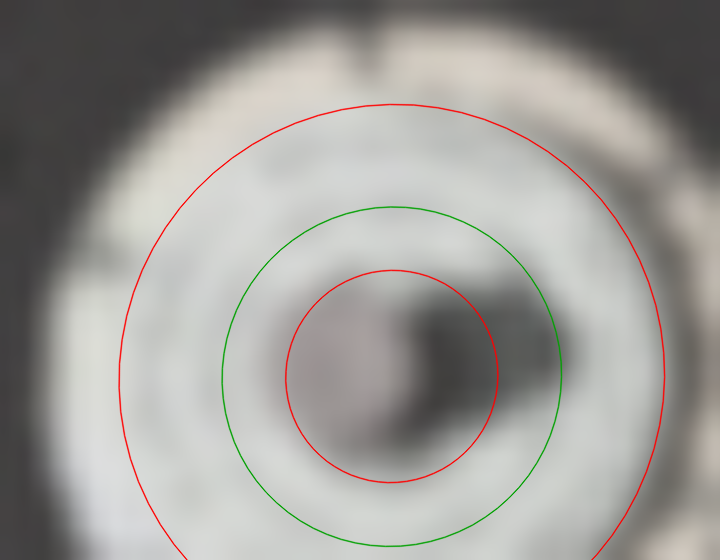

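```bash
python3 -c "
from rig import job,readout
print(readout.observe()['ft_force'],readout.observe()['grip_width']); print(job.close_job())"
```

```text
[-0.46271749 -0.13132108 -0.55911791] 0.00013960609972341455
the job is handed in; nothing more can be done
None
```

I nudged the plunger into the middle of the turntable, then pushed the indicator arm round to its stop. I backed the hand clear and handed the job in at about 15.4 s.

- **Plunger:** It was pushed slowly at the foot with the shut fingers' slim side, with about 1 N at the readings between moves. The last side and top pictures show it upright and standing clear of the hand. Most fits put it about 1 to 1.5 mm off centre, against the 3.5 mm allowed.
- **Indicator arm:** The hand met firm resistance at about 4.5 N and went no further, so the arm was on its stop. Afterwards the bar lay along the tester's home line in the top picture, within about 0.01 to 0.015 rad as read by eye.
- **Other things:** The setting master and the small ring gauge look unmoved. The other ring gauge, bin and dish were never near the hand, and I did not check them separately.

**What disagreed:**
- **Side camera:** Depth is its weak axis. Its fit of the plunger's head gave about 2.5 mm off centre towards the camera. Its view of the foot put the plunger away from the camera instead.
- **Top camera:** The disc-edge fit failed there, so I took the turntable centre from the white flange.
- **Rings:** The smallest ring was too faint to see directly, so "foot inside the ring" rests on the calibrated model rather than on seeing the line.

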